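# Change the projector lamp over to the standby supply

### The job

Change the projection microscope's lamp over from the main supply to the standby one: first turn the rotary dimmer handle anticlockwise right back to its zero stop, then flip the main isolator (the flat paddle lever) down the slope to off, and only after that flip the standby isolator (the ball-ended lever) up the slope to on. Leave the dimmer at zero and both levers fully home, and do not shift or tip anything that stands around on the bench.

Things in the scene. Friction and masses are not known exactly. Their poses are not given: they have to be found in the camera images.
- dimmer_unit: Grey unit fixed to the table, with the rotary dimmer handle, 180 deep (its x) x 120 wide (its y) x 128 mm high. Origin: centre of underside, z up; its -x, the front, looks away from the robot. Front panel slopes at 30 deg: from z 50 at x -90 to z 127 at x +44 mm, then a flat top; outward normal (-0.5, 0, 0.866), up the slope = (0.866, 0, 0.5). No rail.
- main_unit: Grey unit fixed to the table, the main supply (paddle lever), 180 deep (its x) x 120 wide (its y) x 128 mm high. Origin: centre of underside, z up; its -x, the front, looks away from the robot. Front panel slopes at 30 deg: from z 50 at x -90 to z 127 at x +44 mm, then a flat top; outward normal (-0.5, 0, 0.866), up the slope = (0.866, 0, 0.5). A guard rail spans it.
- standby_unit: Grey unit fixed to the table, the standby supply (ball lever), 180 deep (its x) x 120 wide (its y) x 128 mm high. Origin: centre of underside, z up; its -x, the front, looks away from the robot. Front panel slopes at 30 deg: from z 50 at x -90 to z 127 at x +44 mm, then a flat top; outward normal (-0.5, 0, 0.866), up the slope = (0.866, 0, 0.5). A guard rail spans it.
- dimmer_unit_pivot (a point): Where the dimmer's axis meets the panel: the panel's centre, at (-23, 0, 88.7) mm in the unit's frame, axes as the unit's. Grip bar 56 mm long, 13 mm thick, 6 to 38 mm above the panel, on a 54 mm disc 8 mm high.
- main_unit_pivot (a point): On the main lever's hinge axis: the panel's centre, at (-23, 0, 88.7) mm in the unit's frame, axes as the unit's. A 12 mm round guard rail crosses over the unit at unit x 0, z 214 (y -50 to 50), its sides run back to x 60, z 195, then down. The guard rail blocks a gripper held straight down over the lever; one leaning 25 to 40 deg, its body towards the unit's front, is clear.
- standby_unit_pivot (a point): On the standby lever's hinge axis: the panel's centre, at (-23, 0, 88.7) mm in the unit's frame, axes as the unit's. A 12 mm round guard rail crosses over the unit at unit x 0, z 214 (y -50 to 50), its sides run back to x 60, z 195, then down. The guard rail blocks a gripper held straight down over the lever; one leaning 25 to 40 deg, its body towards the unit's front, is clear.
- dimmer (a joint): Dimmer handle angle, rad, about the panel normal. 0 = zero stop, bar pointing straight up the slope (white mark uppermost); grows clockwise seen facing the panel, to 1.6. Stays where left; about 0.1 Nm to turn.
- dimmer_grip (a point): Point inside the dimmer's grip bar, on its axis, 30 mm off the panel; z is the panel's outward normal, x lies along the bar to its white mark; turns with the handle.
- main_lever (a joint): rad, 0 to 0.9, turning about the unit's y through the panel centre. 0 = fully ON (as it starts), 0.9 = fully OFF. OFF stop: lever leans 25.8 deg down the slope from the panel normal (55.8 deg from vertical, to the unit's -x). ON stop: 25.8 deg up the slope from it (4.2 deg from vertical, to -x). A spring pulls it to the nearer stop from 0.45; about 6 N at the grip throws it.
- main_lever_grip (a point): Middle of the flat steel paddle, 48 mm from the hinge; z along the lever outward, y = the unit's y. Paddle 30 mm wide (y), 8 mm thick, 26 to 62 mm from the hinge, on a 12 mm round stem.
- standby_lever (a joint): rad, 0 to 0.9, turning about the unit's y through the panel centre. 0 = fully OFF (as it starts), 0.9 = fully ON. OFF stop: lever leans 25.8 deg down the slope from the panel normal (55.8 deg from vertical, to the unit's -x). ON stop: 25.8 deg up the slope from it (4.2 deg from vertical, to -x). A spring pulls it to the nearer stop from 0.45; about 6 N at the grip throws it.
- standby_lever_grip (a point): Point in the lever's ball, 48 mm from the hinge; z along the lever outward, y = the unit's y. Steel rod 10 mm thick, ball 21 mm across centred 52 mm from the hinge.
- measuring_cylinder: Bystander, not to be disturbed: glass measuring cylinder, 214 mm tall, foot 50 mm across, stem 32 mm; stands loose on the table, origin at the centre of its underside.
- beaker: Bystander, not to be disturbed: white plastic beaker, 80 mm tall, 50 mm across; stands loose on the table, origin at the centre of its underside.
- weighing_bottle: Bystander, not to be disturbed: glass weighing bottle with lid, 55 mm tall, 40 mm across; stands loose on the table, origin at the centre of its underside.
- yarn_cone: Bystander, not to be disturbed: pale yarn cone, 150 mm tall, 52 mm across at the foot, narrowing upward; stands loose on the table, origin at the centre of its underside.
- calculator: Bystander, not to be disturbed: flat calculator, 70 x 120 x 12 mm, long side along its y; stands loose on the table, origin at the centre of its underside.
- screwdriver: Bystander, not to be disturbed: screwdriver lying along its x, 160 mm long; stands loose on the table, origin at the centre of its underside.
- specimen_jar: Bystander, not to be disturbed: capped glass specimen jar, 100 mm tall, 66 mm across; stands loose on the table, origin at the centre of its underside.
- counterweight: Bystander, not to be disturbed: brass counterweight with a small head, 54 mm tall, 40 mm across; stands loose on the table, origin at the centre of its underside.

How it is judged (in metres and radians):
On the way, in this order (a step that is already met when the one before it is completed fails the run):
1. the dimmer is turned back to zero while the main supply is still on (value of joint dimmer below 0.1 rad and value of joint main_lever below 0.15 rad), for 0.2 s.
2. the main isolator is off (value of joint main_lever above 0.8 rad), for 0.2 s.
3. the standby isolator is on (value of joint standby_lever above 0.8 rad), for 0.2 s.
At the end, for the whole second after the job is handed in: Dimmer within 0.1 rad of its zero stop, main lever within 0.1 rad of off (joint above 0.8), standby lever within 0.1 rad of on (joint above 0.8) (value of joint dimmer below 0.1 rad and value of joint each of main_lever, standby_lever above 0.8 rad); the robot touches nothing.
It fails at once if both isolators are past their tipping point towards on at the same time (value of joint main_lever below 0.45 rad and value of joint standby_lever above 0.45 rad).
It fails at once if something standing around is shifted by more than 15 mm (distance of any of measuring_cylinder, beaker, weighing_bottle, yarn_cone, calculator, screwdriver, specimen_jar, counterweight from where it was at the start of the episode above 0.015 m).
It fails at once if a standing bystander is tipped by more than 0.35 rad (angle between any of measuring_cylinder, beaker, weighing_bottle, yarn_cone, calculator, specimen_jar, counterweight's own z axis and vertical above 0.35 rad).
It also fails if it takes over 72 s, if anything falls off the work surface, if the arm or the gripper's body presses on something with over 40 N, if the wrist force passes 120 N, or if a joint passes its speed limit or range.

### The arm

A 7-joint arm with a two-finger parallel gripper is mounted at the origin on the work surface. World frame = base frame: x ahead of the robot, y to its left, z up, the work surface at z = 0. Lengths are in m, angles in degrees, forces in N, time in s.
With the tool pointing down it reaches from about 0.425 to 0.975 m from the base axis. Payload 16.7 kg.
Tool frame: the origin (TCP) lies midway between the tips of the shut fingers; the grasp point (between the pads) lies 19 mm behind it; z points along the fingers, y is the line along which they close (so a half turn about z gives the same grasp; the last joint's range is limited). The gripper opens to 85 mm and grips with 20 to 120 N. Pads are 22 mm wide; open, the fingers measure 114 mm over their backs; the gripper's body (76 mm by 85 mm) begins 54 mm behind the grasp point. The pads swing forward as they close: fully open they stand 13 mm farther back than shut.
Start: joints at [-8.566, 24.414, 4.234, 92.017, -1.954, 63.644, -3.845], TCP at [0.675, -0, 0.231] pointing down, gripper open.
Joint ranges: [-163.25, 163.25], [-28.42, 122.38], [-70.27, 78.77], [12.13, 141.07], [-58.53, 238.53], [9.26, 117.41], [-156.51, 156.51]. Speed limits (degrees/s): [108.29, 108.29, 136.94, 136.94, 172.46, 172.46, 172.46].

### API

Orientations are given as a 3x3 rotation matrix whose columns are the frame's x, y, z axes.
In Python, from cell import monitor, get_image, r gives the robot as it stands.
- The arm moves only by the tool apply_moves, never from a script. Its argument "deltas" is a list of rows, each a list of 7 numbers: the shift along the tool's x, y, z in cm, then the turn, a rotation vector about the tool's x, y, z in degrees, then the closure, from 0 (fully open) to 1 (shut). In form: [[tx, ty, tz, ax, ay, az, gripper], ...]. A call has 1 to 12 rows; each row is the pose to reach, as a shift and turn from the pose commanded when the call began, along the tool's axes at that moment; what a row does not reach only later rows make up. A row lasts 1/8 s, in which the tool goes at most 62.5 mm and 10.7 degrees, less where a joint would pass 70% of its speed; a pose out of reach is approached as far as the arm can. A call with a gripper value outside its range is refused whole. The fingers move at their own pace and stop on an object; the grip force is fixed at half the most. Time passes only in rows, so rows that repeat a pose let the fingers close. It gives the time, the measured TCP pose, the force, the opening and the grip force at its end, in the units of the state.
- monitor.state(): the state, without advancing time (a new reading comes with each control period).
- get_image(name): name is "scene" or "side" or "wrist"; returns a dict with "frame" (420x560x3 uint8, red, green, blue), "camera_matrix" (3x3 intrinsics, pixels), "R" (3x3) and "t" (3): a world point X has camera coordinates R X + t; the wrist camera has in their place "mount" (4x4, takes a point from camera to tool coordinates, whose origin is the TCP and whose axes are the flange's). Camera axes: x right, y down, z forward; pixel columns grow to the right and rows downward; lengths in m; the calibration is good to about 2 mm. A picture is of the moment at which its call begins: read the wrist's pose just before it. There is no depth.
- r.finish_job(): hands the job in; it is judged then, once.
The state is a dict: "t": time; "joint_pos": joint angles; "dq": joint speeds; "effort": joint torques, N m; "position": TCP position; "ee_rot": TCP orientation; "ft_force": force on the tool from outside, world axes, zero at the start; "wrist_torque": the same for the moment, N m; "finger_gap": finger opening in m; "grasp_force": force on a finger pad.
Only numpy, scipy, OpenCV 4.12 (cv2) and the standard library are available. Lean on these libraries where they do the work, as an engineer would, in place of code of your own. Each camera call takes 0.05 s, during which the arm holds its last target. There are 200 camera calls.

## Working session

There is one attempt and no reset: what is moved stays moved. The work goes in short steps, Python scripts to look and compute and a tool call to move; the robot and the scene stay as the last step left them, time stands still between calls to the robot, and variables do not carry over. Pictures are saved under pics/ and viewed, at most 10 in all, crops included, and the job is handed in when it is done.

Besides the shell and the picture viewer there is one more tool, called as name(argument=value, ...) on one line, values as JSON. apply_moves: Moves the arm, as the interface text tells. Its arguments: {"type":"object","properties":{"deltas":{"type":"array"}},"required":["deltas"]}

```bash
mkdir -p pics; ls
python3 - <<'E'
from cell import monitor,get_image,r
import cv2,numpy as np
for n in("scene","side","wrist"):
    d=get_image(n); cv2.imwrite(f"pics/{n}0.png",d["frame"][:,:,::-1])
    np.savez(f"pics/{n}0.npz",**d)
    print(n,d["camera_matrix"].tolist(),{k:np.round(d[k],4).tolist() for k in("R","t","mount") if k in d})
s=monitor.state();print(s["t"],s["position"],s["ee_rot"])
E
```

```text
pics
scene [[508.66775663661343, 0.0, 282.2882320410758], [0.0, 508.66775663661343, 211.45770087012718], [0.0, 0.0, 1.0]] {'R': [[0.4252, 0.9049, -0.0215], [0.5683, -0.2854, -0.7718], [-0.7045, 0.3159, -0.6355]], 't': [-0.2487, -0.2638, 2.0519]}
side [[379.59707614121953, 0.0, 284.1120438925489], [0.0, 379.59707614121953, 212.40383664272764], [0.0, 0.0, 1.0]] {'R': [[-0.9833, -0.1811, 0.0207], [-0.1362, 0.655, -0.7433], [0.121, -0.7337, -0.6687]], 't': [0.5572, 0.1688, 1.1474]}
wrist [[341.7969857755873, 0.0, 275.0961455467873], [0.0, 341.7969857755873, 211.00004903232056], [0.0, 0.0, 1.0]] {'mount': [[0.0006, -0.9523, -0.305, 0.0782], [1.0, 0.0004, 0.0007, 0.0005], [-0.0005, -0.305, 0.9523, -0.1429], [0.0, 0.0, 0.0, 1.0]]}
0.15 [6.74673875e-01 3.41214064e-06 2.30771655e-01] [[-1.41335996e-05  9.99999495e-01 -1.00535397e-03]
 [ 9.99999999e-01  1.40896858e-05 -4.36869842e-05]
 [-4.36727970e-05 -1.00535459e-03 -9.99999494e-01]]
```

View pics/scene0.png

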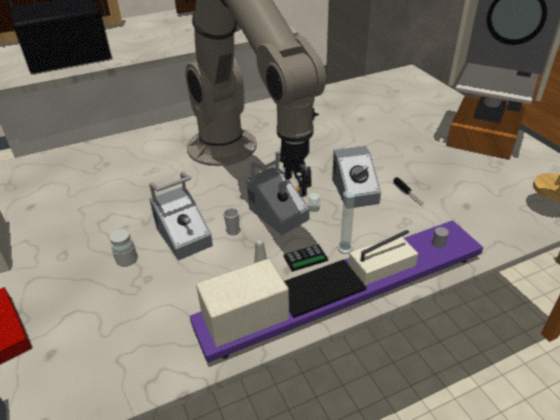

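View pics/side0.png

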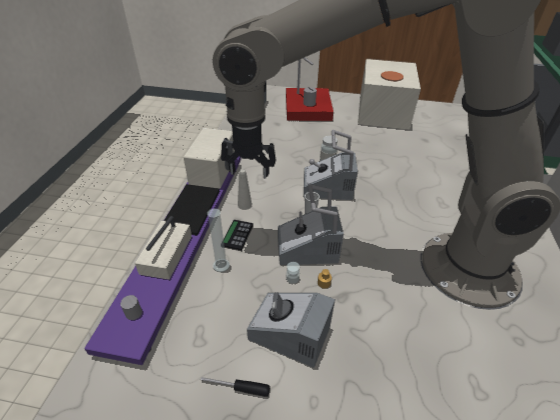

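The side view shows the dimmer unit near (290,320), a unit in the middle (310,235) and one far away (330,175). The units' fronts face left, away from the robot. I need larger crops to pick corners.

Run:
```python
import cv2,numpy as np
s=cv2.imread("pics/scene0.png");d=cv2.imread("pics/side0.png")
def c(im,x,y,w=66,h=75): return cv2.resize(im[y:y+h,x:x+w],None,fx=4,fy=4,interpolation=cv2.INTER_CUBIC)
a=np.hstack([c(s,148,172),c(s,243,150),c(s,325,140)])
b=np.hstack([c(d,298,128),c(d,274,185,72),c(d,246,285,88,75)])
b=cv2.resize(b[:, :],(792,int(300*792/b.shape[1])))
cv2.imwrite("pics/crops.png",np.vstack([a,b])[:600])
print(b.shape, 792/(4*(66+72+88)))
```

```text
(262, 792, 3) 0.8761061946902655
```

View pics/crops.png

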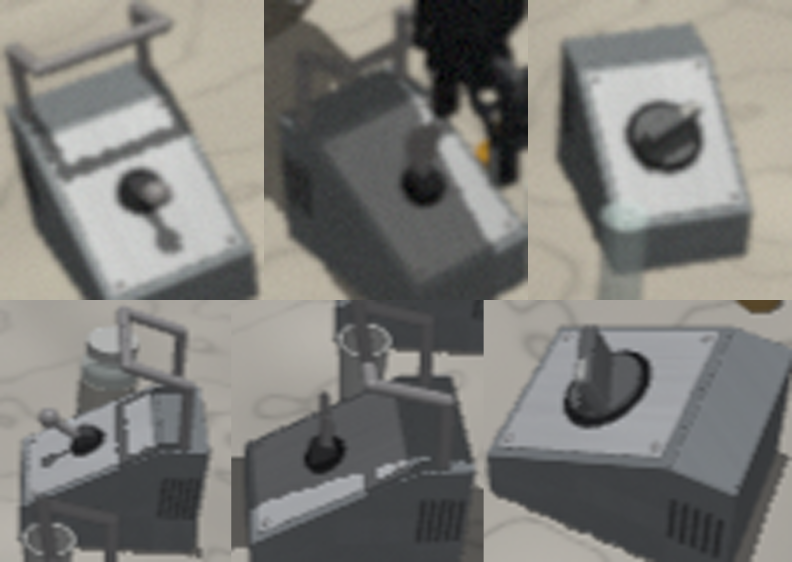

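View pics/wrist0.png

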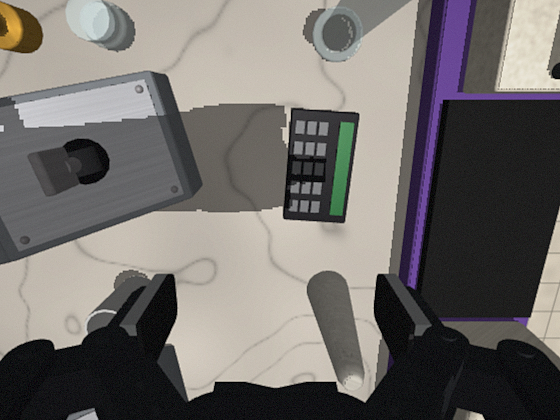

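Main is the middle unit, with its paddle up at ON. Standby is the far unit, with its ball lever leaning down the slope. The dimmer's white mark points up and right in the scene view. Next I'll triangulate the corners from both views.

```bash
cat > h.py <<'E'
import numpy as np
def load(n):
    d=np.load(f"pics/{n}.npz");return d
def ray(d,px,pose=None):
    v=np.linalg.inv(d["camera_matrix"])@[px[0],px[1],1]
    if pose is None: R=d["R"];return -R.T@d["t"],R.T@v
    M=pose@d["mount"];return M[:3,3],M[:3,:3]@v
def onz(o,v,z): return o+v*(z-o[2])/v[2]
def tri(rays):
    A=0;b=0;
    for o,v in rays:
        v=v/np.linalg.norm(v);P=np.eye(3)-np.outer(v,v);A=A+P;b=b+P@o
    X=np.linalg.solve(A,b)
    return X,[np.linalg.norm(np.cross(X-o,v/np.linalg.norm(v)))*1e3 for o,v in rays]
E
python3 - <<'E'
from h import *
s=load("scene0");d=load("side0");k=3.504
S=lambda u,v,ox,oy,x0:(ox+(u-x0)/4-.375,oy+v/4-.375)
D=lambda u,v,ox,oy,x0:(ox+(u-x0)/k-.36,oy+(v-300)/k-.36)
pts={
"dim":{"fr":((748,213),(490,455)),"brk_r":((708,55),(667,462)),"brk_l":((582,74),(733,327)),"bk_r":((693,27),(740,490)),"bk_l":((563,45),(790,345))},
"main":{"fl":((390,290),(248,443)),"brk_l":((325,145),(407,362)),"bk_l":((283,120),(455,380)),"hub":((424,188),(324,455)),"padtop":((425,128),(325,393))},
"stby":{"brk_r":((190,130),(160,390)),"hub":((145,190),(88,440)),"ball":((155,190),(48,418)),"fr":((255,245),(22,497)),"railR":((165,10),(192,382)),"railL":((20,65),(122,314))}}
off={"dim":((325,140,528),(246,285,484)),"main":((243,150,264),(274,185,231)),"stby":((148,172,0),(298,128,0))}
for u in pts:
    for n,(a,b) in pts[u].items():
        X,e=tri([ray(s,S(*a,*off[u][0])),ray(d,D(*b,*off[u][1]))])
        print(u,n,np.round(X*1e3),np.round(e,1))
w=load("wrist0")
R=np.array([[0,1,-.001],[1,0,0],[0,-.001,-1]]);P=np.eye(4);P[:3,:3]=R;P[:3,3]=[.67467,0,.23077]
for px in((152,72),(188,197)):print("main front",np.round(onz(*ray(w,px,P),.05)*1e3))
print("hub",np.round(onz(*ray(w,(103,160),P),.0887)*1e3))
print("screws",[np.round(onz(*ray(w,p,P),.055)*1e3) for p in((139,89),(174,189))])
E
```

```text
dim fr [596. 356.  47.] [2.5 2.5]
dim brk_r [471. 386. 126.] [4.6 4.6]
dim brk_l [444. 276. 124.] [6.1 6.1]
dim bk_r [425. 398. 126.] [6.5 6.5]
dim bk_l [402. 283. 127.] [3.8 3.8]
main fl [585. -22.  50.] [5.8 5.8]
main brk_l [466. -39. 135.] [14.6 14.6]
main bk_l [417. -49. 123.] [5.2 5.2]
main hub [517.  32.  92.] [3.6 3.6]
main padtop [522.  30. 157.] [6.2 6.2]
stby brk_r [ 443. -257.  149.] [41.6 41.6]
stby hub [ 485. -288.   95.] [4.6 4.6]
stby ball [ 525. -285.  121.] [0.9 0.9]
stby fr [ 543. -224.   60.] [5.8 5.8]
stby railR [ 398. -236.  201.] [13.5 13.5]
stby railL [ 463. -351.  214.] [3.7 3.7]
main front [567. 103.  50.]
main front [590. -11.  50.]
hub [531.  32.  89.]
screws [array([556.,  89.,  55.]), array([578.,  -2.,  55.])]
```

```bash
cat >> h.py <<'E'
from scipy.spatial.transform import Rotation as Ro
def unit(yaw):
    c,s=np.cos(np.radians(yaw)),np.sin(np.radians(yaw));x=np.array([c,s,0]);y=np.array([-s,c,0]);return x,y
def tool(z,y):
    z=z/np.linalg.norm(z);y=y-z*(y@z);y/=np.linalg.norm(y);return np.column_stack([np.cross(y,z),y,z])
def delta(s,R,p):
    "shift cm, rotvec deg in tool frame from state s"
    Rc=np.array(s["ee_rot"]);return np.round(Rc.T@(np.array(p)-s["position"])*100,2),np.round(Ro.from_matrix(Rc.T@R).as_rotvec(degrees=True),1)
E
python3 - <<'E'
from h import *
from cell import monitor
s=load("scene0");d=load("side0")
for n,a,b in[("cyl foot",(345,247),(222,265)),("cyl top",(349,195),(214,213)),("yarn",(260,262),(244,206)),("beaker/bottle",(313,203),(293,272)),("weight",(295,190),(325,280))]:
    X,e=tri([ray(s,a),ray(d,b)]);print(n,np.round(X*1e3),np.round(e,1))
print([np.round(onz(*ray(d,p),z)*1e3) for p,z in(((222,265),0.005),((293,272),.03),((325,282),.025),((244,207),0),((240,235),.01))])
x,y=unit(166);n=-.5*x+np.array([0,0,.866]);up=.866*x+np.array([0,0,.5])
piv=np.array([.522,.314,.0887])
# dimmer angle from scene on plane 34mm over the panel
o=lambda u,v:(325+(u-528)/4-.375,140+v/4-.375)
for c,m in[((668,130),(694,107))]:
    P=[]
    for px in(c,m):
        a,v=ray(s,o(*px));t=((piv+.036*n-a)@n)/(v@n);P.append(a+t*v-piv)
    q=P[1]; print("mark rel", q@up,q@(-y),"cw deg",np.degrees(np.arctan2(q@(-y),q@up)),[p@up for p in P],[p@-y for p in P])
st=monitor.state()
th=np.radians(60)
ty=-up*1.0
R=tool(-n,-up)
print(delta(st,R,piv+.15*n))
E
```

```text
cyl foot [732. 142.   4.] [4.1 4.1]
cyl top [735. 140. 211.] [3.9 3.9]
yarn [ 718. -121.   30.] [14.1 14.1]
beaker/bottle [518. 143.  26.] [3.5 3.5]
weight [418. 133.  11.] [5.6 5.6]
[array([729., 139.,   5.]), array([515., 143.,  30.]), array([422., 157.,  25.]), array([ 735., -134.,    0.]), array([709.,  12.,  10.])]
mark rel 0.00989531152596794 0.024129302793095917 cw deg 67.7017008464656 [np.float64(-0.007674657039499839), np.float64(0.00989531152596794)] [np.float64(-0.002709855436901389), np.float64(0.024129302793095917)]
(array([29.59, -7.99,  1.22]), array([29.8,  3.7, 13.7]))
```

apply_moves(deltas=[[0,-4,-4.5,0,0,0,0],[5,-8,-6,0,0,0,0],[11,-8,-6,5,1,2,0],[17,-8,-5,13,2,6,0],[22,-8,-3,20,3,9,0],[26,-8,-1,27,3.5,12,0],[29.6,-8,1.2,29.8,3.7,13.7,0],[29.6,-8,1.2,29.8,3.7,13.7,0],[29.6,-8,1.2,29.8,3.7,13.7,0],[29.6,-8,1.2,29.8,3.7,13.7,0]])

```text
t: 1.4
position: [0.5955, 0.2951, 0.2204]
ee_rot: [[0.243, 0.841, -0.483], [0.97, -0.211, 0.122], [0.001, -0.498, -0.867]]
ft_force: [-0.0, -0.8, 0.8]
finger_gap: 0.0854
grasp_force: 0.0
```

```bash
cat > snap.py <<'E'
import sys,cv2,numpy as np
from cell import monitor,get_image
from h import *
s=monitor.state();n=sys.argv[1];c=sys.argv[2] if len(sys.argv)>2 else"wrist"
d=get_image(c);P=np.eye(4);P[:3,:3]=s["ee_rot"];P[:3,3]=s["position"]
np.savez(f"pics/{n}.npz",pose=P,**d);cv2.imwrite(f"pics/{n}.png",d["frame"][:,:,::-1])
print(s["t"],np.round(s["position"],4),np.round(s["joint_pos"],1),np.round(s["ee_rot"],3).tolist(),np.abs(s["dq"]).max())
E
python3 snap.py w1
```

```text
1.4 [0.5955 0.2951 0.2204] [-22.5  38.8  -1.   75.2 -17.   90.4 -33.9] [[0.243, 0.841, -0.483], [0.97, -0.211, 0.122], [0.001, -0.498, -0.867]] 0.272417026186192
```

View pics/w1.png

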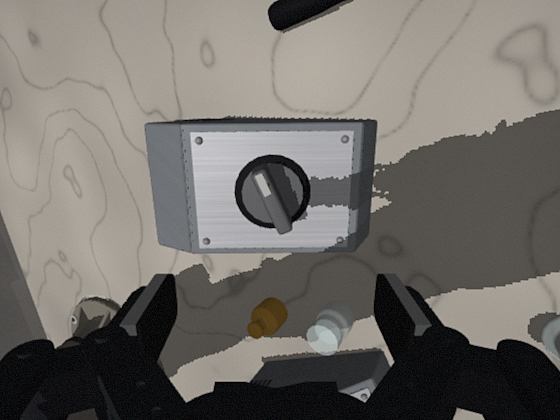

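The view faces the panel. The screws are at (199,141), (345,139), (206,241) and (340,240), the disc centre is at (272,191), and the bar runs from (287,232) to its marked end at (262,172). I'll measure the pivot and bar angle, and prepare the grasp.

Run:
```python
from h import *
from cell import monitor
w=load("w1");P=w["pose"]
g=cv2=__import__("cv2");f=w["frame"]
def onp(px,p0,n):
    a,v=ray(w,px,P);return a+v*(((p0-a)@n)/(v@n))
x,y=unit(166);n=-.5*x+np.array([0,0,.866])
p0=np.array([.522,.314,.0887])
sc=[onp(p,p0,n) for p in((199,141),(345,139),(206,241),(340,240))]
for q in sc:print(np.round(q*1e3,1))
d=(sc[2]-sc[0]+sc[3]-sc[1]);print("yaw of y:",np.degrees(np.arctan2(d[1],d[0]))+90, "sizes",[np.linalg.norm(sc[i]-sc[j]) for i,j in((0,1),(2,3),(0,2),(1,3))])
print("screw mean",np.mean(sc,0))
# stereo screws vs scene (mid-bar not needed): disc centre in scene
s=load("scene0")
X,e=tri([ray(s,(325+(663-528)/4-.4,140+137/4-.4)),ray(w,(272,191),P)]);print("disc tri",X,e)
print("disc",onp((272,191),p0+.008*n,n))
E=[onp(p,p0+.038*n,n) for p in((287,232),(262,172))]
print("bar",E,"mid",np.mean(E,0)-.038*n,np.linalg.norm(E[0]-E[1]))
yy=unit(166)[1];up=.866*x+np.array([0,0,.5]);q=E[1]-E[0];print("cw",np.degrees(np.arctan2(q@-yy,q@up)))
```

```text
[479.3 372.  120.7]
[584.  347.6  58.6]
[457.3 282.9 120.6]
[562.5 257.5  58.1]
yaw of y: -13.637344279791776 sizes [np.float64(0.12416608746982426), np.float64(0.12492655154157746), np.float64(0.0918348319872818), np.float64(0.09262915169764938)]
screw mean [0.52080448 0.31499844 0.08950921]
disc tri [0.52187495 0.31681586 0.09092607] [np.float64(0.3250862898747258), np.float64(0.32508628987508953)]
disc [0.52518204 0.31748715 0.09664192]
bar [array([0.54357935, 0.28569545, 0.11653535]), array([0.53899419, 0.33732055, 0.12631491])] mid [0.52285115 0.31610451 0.08851713] 0.05274290290375379
cw 68.23356925152126
```

Run:
```python
from h import *
from cell import monitor
x,y=unit(166.4);n=-.5*x+np.array([0,0,.866]);up=.866*x+np.array([0,0,.5]);s=monitor.state()
th=np.radians(158);R=tool(-n,np.cos(th)*up-np.sin(th)*y)
p=np.array([.521,.3155,.0887])
for h in(.07,.012):print(delta(s,R,p+h*n))
```

```text
(array([ 0.18, -0.11,  8.27]), array([  0.2,  -0.3, -22.4]))
(array([ 0.15, -0.13, 14.07]), array([  0.2,  -0.3, -22.4]))
```

apply_moves(deltas=[[0.2,-0.1,4,0.2,-0.3,-10,0],[0.2,-0.1,8.3,0.2,-0.3,-20,0],[0.2,-0.1,8.3,0.2,-0.3,-22.4,0],[0.2,-0.1,11,0.2,-0.3,-22.4,0],[0.2,-0.1,14,0.2,-0.3,-22.4,0],[0.2,-0.1,14,0.2,-0.3,-22.4,0],[0.2,-0.1,14,0.2,-0.3,-22.4,1],[0.2,-0.1,14,0.2,-0.3,-22.4,1],[0.2,-0.1,14,0.2,-0.3,-22.4,1],[0.2,-0.1,14,0.2,-0.3,-22.4,1],[0.2,-0.1,14,0.2,-0.3,-22.4,1]])

```text
t: 2.82
position: [0.526, 0.315, 0.0997]
ee_rot: [[-0.099, 0.866, -0.49], [0.977, 0.177, 0.116], [0.187, -0.467, -0.864]]
ft_force: [-7.0, -3.9, 14.9]
finger_gap: 0.0115
grasp_force: 59.7
```

apply_moves(deltas=[[0,0,0,0,0,-10,1],[0,0,0,0,0,-20,1],[0,0,0,0,0,-30,1],[0,0,0,0,0,-40,1],[0,0,0,0,0,-50,1],[0,0,0,0,0,-58,1],[0,0,0,0,0,-64,1],[0,0,0,0,0,-68,1],[0,0,0,0,0,-70,1],[0,0,0,0,0,-70,1],[0,0,0,0,0,-70,1]])

```text
t: 4.2
position: [0.5255, 0.3146, 0.1]
ee_rot: [[-0.847, 0.204, -0.491], [0.169, 0.979, 0.115], [0.504, 0.015, -0.864]]
ft_force: [-10.9, -6.9, 20.8]
finger_gap: 0.0118
grasp_force: 61.3
```

Run:
```python
from h import *
from cell import monitor
s=monitor.state();x,y=unit(166.4);n=-.5*x+np.array([0,0,.866]);up=.866*x+np.array([0,0,.5])
R=np.array(s["ee_rot"]);b=R[:,0]
print(np.degrees(np.arctan2(b@-y,b@up)),s["ft_force"],s["wrist_torque"],s["joint_pos"],s["t"])
```

```text
-2.003400954169145 [-10.88772974  -6.89159671  20.78338413] [-1.35037122  3.57286883  0.19981853] [-10.10800398  42.77918565 -25.27834957  87.52954794  -4.47734186
  74.49466154  47.96372483] 4.2
```

apply_moves(deltas=[[0,0,0,0,0,-3,1],[0,0,0,0,0,-6,1],[0,0,0,0,0,-6,1],[0,0,0,0,0,-6,0],[0,0,0,0,0,-6,0],[0,0,0,0,0,-6,0],[0,0,0,0,0,-6,0],[0,0,-4,0,0,-6,0],[0,0,-9,0,0,-3,0],[0,0,-13,0,0,0,0],[0,0,-13,0,0,0,0],[0,0,-13,0,0,0,0]])

```text
t: 5.7
position: [0.5898, 0.3001, 0.2104]
ee_rot: [[-0.849, 0.204, -0.488], [0.168, 0.979, 0.116], [0.502, 0.016, -0.865]]
ft_force: [0.2, 0.3, -1.0]
finger_gap: 0.0855
grasp_force: 0.0
```

```bash
python3 snap.py w2
```

```text
5.7 [0.5898 0.3001 0.2104] [ -9.1  41.1 -24.6  74.8  -4.8  88.9  48.2] [[-0.849, 0.204, -0.488], [0.168, 0.979, 0.116], [0.502, 0.016, -0.865]] 0.9663537715177476
```

View pics/w2.png

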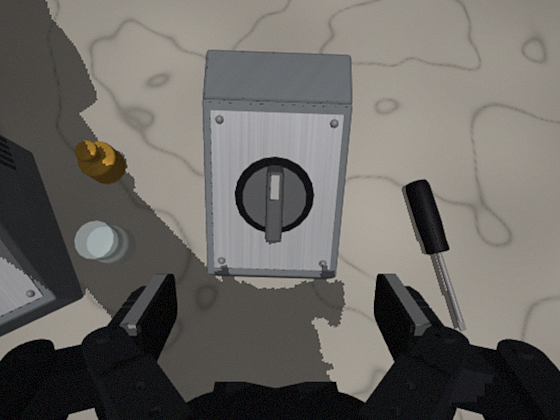

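The dimmer bar now lies along the slope, mark upmost, from (274,242) to (275,168). I'll check its angle and work out the standoff at the main lever.

```bash
cat >> h.py <<'E'
def lever(piv,yaw,ang,lean,back=0,L=.048,flip=-1):
    "TCP pose with the grasp point on a lever leaning ang from vertical, tool leaning lean"
    x,y=unit(yaw);a,l=np.radians([ang,lean]);zz=np.array([0,0,1.])
    g=np.array(piv)+L*(-x*np.sin(a)+zz*np.cos(a));t=-x*np.sin(l)+zz*np.cos(l)
    return tool(-t,flip*y),g+t*(back-.019)
E
python3 - <<'E'
from h import *
from cell import monitor
w=load("w2");P=w["pose"];x,y=unit(166.4);n=-.5*x+np.array([0,0,.866]);up=.866*x+np.array([0,0,.5])
p0=np.array([.521,.3155,.0887])+.038*n
q=[]
for px in((274,242),(275,168)):
    a,v=ray(w,px,P);q.append(a+v*(((p0-a)@n)/(v@n)))
d=q[1]-q[0];print("dimmer deg",np.degrees(np.arctan2(d@-y,d@up)),np.linalg.norm(d))
s=monitor.state();R,p=lever([.513,.033,.0887],191,4.2,38,.1)
print(delta(s,R,p),p)
E
```

```text
dimmer deg -1.3259134203398606 0.05804744669630511
(array([ -2.77, -25.65,  -0.96]), array([ 13.5,   7.9, -18.3])) [0.5654032  0.04318615 0.20039997]
```

apply_moves(deltas=[[0,0,-5,0,0,0,0],[0,-5,-5,0,0,0,0],[-1,-11,-6,4,2,-5,0],[-2,-17,-6,8,5,-11,0],[-2.8,-22,-6,13.5,7.9,-18.3,0],[-2.8,-25.6,-6,13.5,7.9,-18.3,0],[-2.8,-25.6,-3,13.5,7.9,-18.3,0],[-2.8,-25.6,-2,13.5,7.9,-18.3,0],[-2.8,-25.6,-2,13.5,7.9,-18.3,0],[-2.8,-25.6,-2,13.5,7.9,-18.3,0]])

```text
t: 7.0
position: [0.5719, 0.0429, 0.2105]
ee_rot: [[-0.775, -0.19, -0.603], [-0.15, 0.982, -0.117], [0.614, -0.0, -0.79]]
ft_force: [0.7, -1.2, 0.7]
finger_gap: 0.0854
grasp_force: 0.0
```

```bash
python3 snap.py w3
```

```text
7.0 [0.5719 0.0429 0.2105] [  4.1  40.6 -24.2  79.1  10.1 101.2  79.4] [[-0.775, -0.19, -0.603], [-0.15, 0.982, -0.117], [0.614, -0.0, -0.79]] 0.20274996512998897
```

View pics/w3.png

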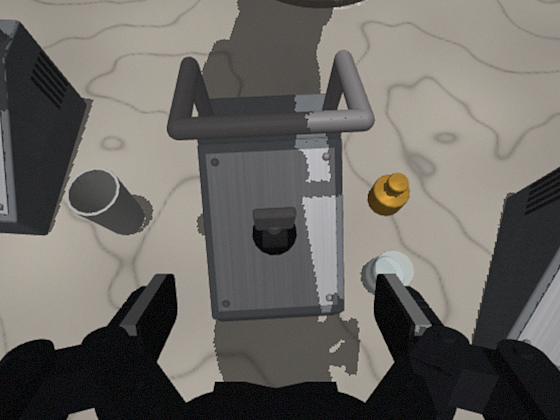

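Main unit seen from its front: the screws are at (216,161), (326,157), (225,304) and (330,297). The hub is at (274,235) and the paddle top at (274,212), with the rail behind at row 125.

Run:
```python
from h import *
from cell import monitor
w=load("w3");P=w["pose"];x,y=unit(191);n=-.5*x+np.array([0,0,.866]);p0=np.array([.513,.033,.0887])
def onp(px,p0,n):
    a,v=ray(w,px,P);return a+v*(((p0-a)@n)/(v@n))
for it in range(2):
    sc=[onp(p,p0,n) for p in((216,161),(326,157),(225,304),(330,297))]
    d=sc[1]+sc[3]-sc[0]-sc[2];yaw=np.degrees(np.arctan2(-d[1],-d[0]))-90;print("yaw",yaw%360,np.mean(sc,0),[np.linalg.norm(sc[i]-sc[j]) for i,j in((0,1),(2,3),(0,2),(1,3))])
# two views: front screws vs wrist0 
w0=load("wrist0");P0=np.eye(4);P0[:3,:3]=[[0,1,-.001],[1,0,0],[0,-.001,-1]];P0[:3,3]=[.67467,0,.23077]
for a,b in(((330,297),(139,89)),((225,304),(174,189)),((274,212),(45,170))):print("tri",tri([ray(w,a,P),ray(w0,b,P0)]))
print("hub",onp((274,235),p0+.003*n,n))
# paddle centre line on plane through pivot y: top edge at z
xx,_=unit(191);top=p0+.062*(-xx*np.sin(np.radians(4.2))+np.array([0,0,np.cos(np.radians(4.2))]))
print("padtop at z",onz(*ray(w,(254,210),P),top[2]),onz(*ray(w,(296,210),P),top[2]),top)
```

```text
yaw 193.6433363475091 [0.51542886 0.03111784 0.08753077] [np.float64(0.09168089135541792), np.float64(0.09431028506376017), np.float64(0.12714663935102075), np.float64(0.12386616522223823)]
yaw 193.6433363475091 [0.51542886 0.03111784 0.08753077] [np.float64(0.09168089135541792), np.float64(0.09431028506376017), np.float64(0.12714663935102075), np.float64(0.12386616522223823)]
tri (array([0.55679816, 0.08906016, 0.05900594]), [np.float64(0.6110475381201637), np.float64(0.6110475381201363)])
tri (array([ 5.80365168e-01, -1.78706565e-04,  6.18803053e-02]), [np.float64(0.14521677850787704), np.float64(0.14521677850786546)])
tri (array([0.51438528, 0.03167281, 0.13701669]), [np.float64(0.8319423763309559), np.float64(0.8319423763309524)])
hub [0.51832439 0.03143572 0.08931873]
padtop at z [0.52067202 0.01808026 0.1505335 ] [0.51516477 0.046474   0.1505335 ] [0.51745734 0.03386642 0.1505335 ]
```

Run:
```python
from h import *
from cell import monitor
s=monitor.state();pv=[.515,.0315,.0887]
for b in(.06,0):print(delta(s,*lever(pv,193,4.2,38,b)))
# arc from the grasp pose, tool frame held
R,p0=lever(pv,193,4.2,38)
for a in(12,20,28,36,44,50,55.8,58):
    _,p=lever(pv,193,a,38);print(a,np.round(R.T@(p-p0)*100,2))
```

```text
(array([-0.24,  0.08,  5.09]), array([ 1.3,  0.2, -1.6]))
(array([-0.23, -0.06, 11.09]), array([ 1.3,  0.2, -1.6]))
12 [-0.57 -0.   -0.33]
20 [-1.19 -0.   -0.58]
28 [-1.84  0.   -0.74]
36 [-2.5  -0.   -0.81]
44 [-3.17 -0.   -0.78]
50 [-3.67 -0.   -0.71]
55.8 [-4.14  0.   -0.58]
58 [-4.31 -0.   -0.52]
```

apply_moves(deltas=[[-0.2,0.1,2.5,1.3,0.2,-1.6,0],[-0.2,0.1,5,1.3,0.2,-1.6,0],[-0.2,0,8,1.3,0.2,-1.6,0],[-0.2,0,11,1.3,0.2,-1.6,0],[-0.2,0,11,1.3,0.2,-1.6,0],[-0.2,0,11,1.3,0.2,-1.6,1],[-0.2,0,11,1.3,0.2,-1.6,1],[-0.2,0,11,1.3,0.2,-1.6,1],[-0.2,0,11,1.3,0.2,-1.6,1],[-0.2,0,11,1.3,0.2,-1.6,1]])

```text
t: 8.3
position: [0.5076, 0.0293, 0.1227]
ee_rot: [[-0.768, -0.224, -0.6], [-0.175, 0.975, -0.14], [0.616, -0.002, -0.788]]
ft_force: [4.0, -4.7, 7.3]
finger_gap: 0.0285
grasp_force: 59.6
```

apply_moves(deltas=[[-0.57,0,-0.33,0,0,0,1],[-1.2,0,-0.58,0,0,0,1],[-1.84,0,-0.74,0,0,0,1],[-2.5,0,-0.8,0,0,0,1],[-3.17,0,-0.78,0,0,0,1],[-3.67,0,-0.7,0,0,0,1],[-4.14,0,-0.58,0,0,0,1],[-4.3,0,-0.52,0,0,0,1],[-4.3,0,-0.52,0,0,0,1],[-4.3,0,-0.52,0,0,0,1]])

```text
t: 9.55
position: [0.5427, 0.0378, 0.1001]
ee_rot: [[-0.767, -0.224, -0.602], [-0.175, 0.974, -0.14], [0.618, -0.002, -0.786]]
ft_force: [-1.8, -2.5, 6.4]
finger_gap: 0.0287
grasp_force: 58.7
```

apply_moves(deltas=[[0,0,0,0,0,0,0],[0,0,0,0,0,0,0],[0,0,0,0,0,0,0],[0,0,0,0,0,0,0],[0,0,-4,0,0,0,0],[0,0,-9,0,0,0,0],[0,0,-13,0,0,0,0],[0,0,-13,0,0,0,0],[0,0,-13,0,0,0,0]])

```text
t: 10.68
position: [0.6205, 0.0562, 0.2012]
ee_rot: [[-0.766, -0.225, -0.602], [-0.176, 0.974, -0.14], [0.618, -0.001, -0.786]]
ft_force: [0.3, 0.3, 0.4]
finger_gap: 0.0853
grasp_force: 0.0
```

```bash
python3 snap.py w4
python3 - <<'E'
from h import *
from cell import monitor
s=monitor.state()
print(delta(s,*lever([.485,-.288,.0887],185,55.8,38,.12)),lever([.485,-.288,.0887],185,55.8,38,.12)[1])
E
```

```text
10.675 [0.6205 0.0562 0.2012] [  1.5  45.7 -23.5  70.8  11.9 104.7  80.7] [[-0.766, -0.225, -0.602], [-0.176, 0.974, -0.14], [0.618, -0.001, -0.786]] 0.9704674715020166
(array([  8.12, -31.9 ,   7.17]), array([-5. , -0.2,  6.2])) [ 0.58649399 -0.27912043  0.19526909]
```

View pics/w4.png

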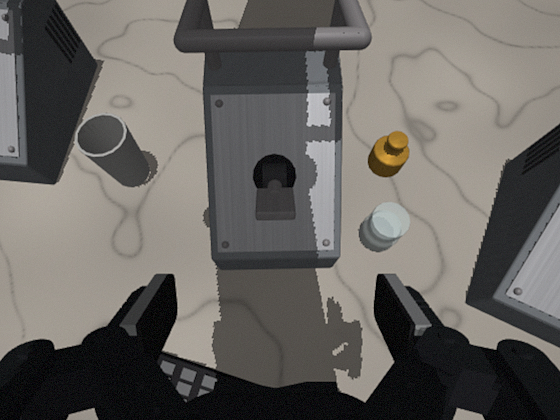

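The main lever now leans down the slope, paddle at (275,203). On to the standby unit.

apply_moves(deltas=[[1,-1,-2,0,0,0,0],[3,-6,-1,0,0,0,0],[4,-12,0,-1,0,1,0],[5,-18,1,-2,0,3,0],[6,-24,2,-3,0,4,0],[7,-29,4,-5,0,6,0],[8.1,-31.9,6,-5,-0.2,6.2,0],[8.1,-31.9,6,-5,-0.2,6.2,0],[8.1,-31.9,6,-5,-0.2,6.2,0],[8.1,-31.9,6,-5,-0.2,6.2,0]])

```text
t: 11.98
position: [0.5947, -0.2758, 0.2049]
ee_rot: [[-0.786, -0.089, -0.612], [-0.071, 0.996, -0.053], [0.614, 0.002, -0.789]]
ft_force: [0.3, 0.5, -0.3]
finger_gap: 0.0858
grasp_force: 0.0
```

```bash
python3 snap.py w5
```

```text
11.975 [ 0.5947 -0.2758  0.2049] [ 22.7  45.8 -16.9  68.8  19.7 104.6 100.2] [[-0.786, -0.089, -0.612], [-0.071, 0.996, -0.053], [0.614, 0.002, -0.789]] 0.22546533391100632
```

View pics/w5.png

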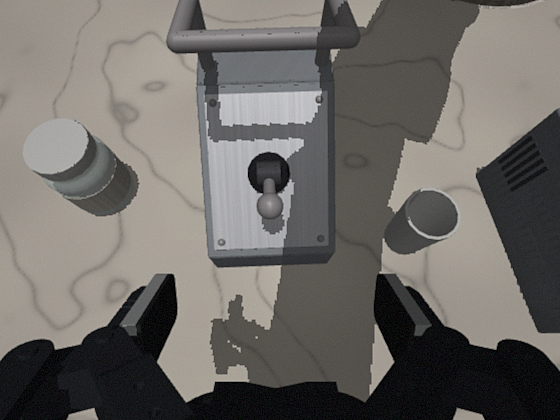

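Standby unit: the screws are at (213,103), (319,100), (221,242) and (321,239), the ball is at (270,205) and the hub at (269,174).

Run:
```python
from h import *
from cell import monitor
w=load("w5");P=w["pose"];yaw=187;x,y=unit(yaw);n=-.5*x+np.array([0,0,.866]);p0=np.array([.485,-.288,.0887])
def onp(px,p0,n):
    a,v=ray(w,px,P);return a+v*(((p0-a)@n)/(v@n))
for it in range(3):
    sc=[onp(p,p0,n) for p in((213,103),(319,100),(221,242),(321,239))]
    d=sc[1]+sc[3]-sc[0]-sc[2];e=sc[0]+sc[1]-sc[2]-sc[3]
    yaw=(np.degrees(np.arctan2(-d[1],-d[0]))-90)%360;yx=np.degrees(np.arctan2(e[1],e[0]))%360
    p0=np.mean(sc,0);p0=p0+(.0887-p0[2])*np.array([x[0]*.866,x[1]*.866,.5])*0
    print(yaw,yx,p0,[np.linalg.norm(sc[i]-sc[j]) for i,j in((0,1),(2,3),(0,2),(1,3))])
    p0[2]=.0887;x,y=unit((yaw+yx)/2);n=-.5*x+np.array([0,0,.866])
s=load("scene0");d0=load("side0");k=3.504
br=[ray(s,(148+155/4-.4,172+190/4-.4)),ray(d0,(298+48/k-.4,128+118/k-.4)),ray(w,(270,205),P)]
print("ball",tri(br));print("hub",onp((269,174),p0+.004*n,n))
a=np.radians(55.8);print("expect ball",p0+.052*(-x*np.sin(a)+np.array([0,0,np.cos(a)])))
```

```text
187.03825090253952 187.37424828468022 [ 0.48483598 -0.29124176  0.08902209] [np.float64(0.09194281966410676), np.float64(0.0929944263748593), np.float64(0.12413599587893502), np.float64(0.12445151844328751)]
187.0841176142669 187.37439927621227 [ 0.48471121 -0.2912453   0.08877173] [np.float64(0.09202540259020908), np.float64(0.09307860286094662), np.float64(0.1242147622714552), np.float64(0.12459783727056413)]
187.08923442654947 187.3744161180279 [ 0.48468358 -0.29124746  0.08871598] [np.float64(0.09204388347187767), np.float64(0.09309735557571515), np.float64(0.12423601839475575), np.float64(0.12462667608700473)]
ball (array([ 0.52581642, -0.2855562 ,  0.1212283 ]), [np.float64(0.5218703854353035), np.float64(1.567356182431528), np.float64(1.4468613209141323)])
hub [ 0.48686727 -0.29071467  0.09202925]
expect ball [ 0.52734964 -0.28583341  0.11792834]
```

Run:
```python
from h import *
from cell import monitor
s=monitor.state();pv=[.4847,-.2912,.0887]
for b in(.06,0):print(delta(s,*lever(pv,187.2,55.8,38,b,.051)))
R,p0=lever(pv,187.2,55.8,38,0,.051)
for a in(50,44,36,28,20,12,4.2,1.5):
    _,p=lever(pv,187.2,a,38,0,.051);print(a,np.round(R.T@(p-p0)*100,2))
```

```text
(array([ 0.04, -0.31,  7.04]), array([ 1.4,  0.1, -1.6]))
(array([ 0.05, -0.45, 13.04]), array([ 1.4,  0.1, -1.6]))
50 [ 0.5  -0.   -0.13]
44 [ 1.03 -0.   -0.22]
36 [ 1.74 -0.   -0.24]
28 [ 2.44 -0.   -0.17]
20 [ 3.14 -0.    0.01]
12 [ 3.79 -0.    0.27]
4.2 [ 4.4  -0.    0.62]
1.5 [ 4.59 -0.    0.76]
```

apply_moves(deltas=[[0,-0.3,3.5,1.4,0.1,-1.6,0],[0,-0.3,7,1.4,0.1,-1.6,0],[0,-0.4,10,1.4,0.1,-1.6,0],[0,-0.45,13,1.4,0.1,-1.6,0],[0,-0.45,13,1.4,0.1,-1.6,0],[0,-0.45,13,1.4,0.1,-1.6,1],[0,-0.45,13,1.4,0.1,-1.6,1],[0,-0.45,13,1.4,0.1,-1.6,1],[0,-0.45,13,1.4,0.1,-1.6,1],[0,-0.45,13,1.4,0.1,-1.6,1]])

```text
t: 13.28
position: [0.5157, -0.2876, 0.1029]
ee_rot: [[-0.782, -0.125, -0.61], [-0.098, 0.992, -0.077], [0.615, -0.0, -0.788]]
ft_force: [1.8, 5.3, 5.0]
finger_gap: 0.0182
grasp_force: 58.3
```

apply_moves(deltas=[[0.5,0,-0.13,0,0,0,1],[1.03,0,-0.22,0,0,0,1],[1.74,0,-0.24,0,0,0,1],[2.44,0,-0.17,0,0,0,1],[3.14,0,0,0,0,0,1],[3.8,0,0.27,0,0,0,1],[4.4,0,0.62,0,0,0,1],[4.6,0,0.7,0,0,0,1],[4.6,0,0.7,0,0,0,1],[4.6,0,0.7,0,0,0,1]])

```text
t: 14.52
position: [0.475, -0.2935, 0.1251]
ee_rot: [[-0.782, -0.124, -0.611], [-0.097, 0.992, -0.077], [0.616, -0.001, -0.788]]
ft_force: [0.1, 0.0, -0.5]
finger_gap: -0.0
grasp_force: 0.0
```

The ball slipped out of the grip: the gap is 0. I'll back off and find where the lever rests.

apply_moves(deltas=[[0,0,-4,0,0,0,1],[0,0,-8,0,0,0,1],[-2,0,-12,0,0,0,1],[-4,0,-13,0,0,0,0.9],[-4,0,-13,0,0,0,0.9],[-4,0,-13,0,0,0,0.9]])

```text
t: 15.28
position: [0.5851, -0.2797, 0.2027]
ee_rot: [[-0.781, -0.124, -0.612], [-0.097, 0.992, -0.077], [0.616, -0.001, -0.787]]
ft_force: [0.6, -0.3, -0.7]
finger_gap: 0.0082
grasp_force: 0.0
```

```bash
python3 snap.py w6
python3 - <<'E'
from cell import monitor
print(monitor.state()["finger_gap"])
E
```

```text
15.275 [ 0.5851 -0.2797  0.2027] [ 22.9  44.9 -17.2  70.8  21.  103.5 101.5] [[-0.781, -0.124, -0.612], [-0.097, 0.992, -0.077], [0.616, -0.001, -0.787]] 0.74695329940698
0.008219943768461087
```

View pics/w6.png

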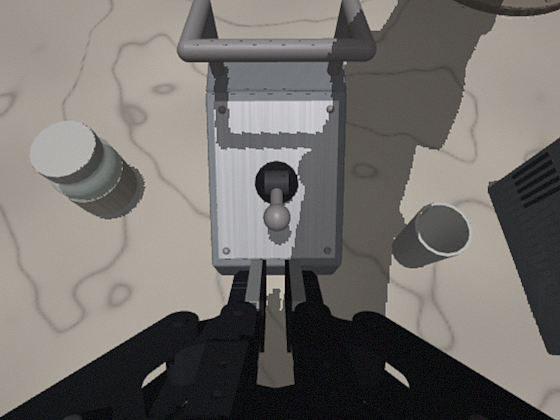

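The lever sprang back to OFF, ball at (277,216), in line with the fingers. I'll push it up from its front side with the nearly shut fingers instead.

Run:
```python
from h import *
from cell import monitor
s=monitor.state();pv=np.array([.4847,-.2912,.0887])
w5=load("w5");w6=load("w6");print(tri([ray(w5,(270,205),w5["pose"]),ray(w6,(277,216),w6["pose"])]))
R,_=lever(pv,187.2,30,38)
for x,b in((-.05,.12),(-.05,.03),(-.02,.03),(.004,.03)):
    print(x,b,delta(s,R,pv+x*R[:,0]-b*R[:,2]))
```

```text
(array([ 0.52208671, -0.28622995,  0.10750587]), [np.float64(0.04422608694732227), np.float64(0.04422608694738063)])
-0.05 0.12 (array([-4.08,  0.14,  3.21]), array([ 0. , -0. , -0.1]))
-0.05 0.03 (array([-4.09,  0.14, 12.21]), array([ 0. , -0. , -0.1]))
-0.02 0.03 (array([-1.09,  0.14, 12.21]), array([ 0. , -0. , -0.1]))
0.004 0.03 (array([ 1.31,  0.13, 12.21]), array([ 0. , -0. , -0.1]))
```

apply_moves(deltas=[[-4.1,0.1,0,0,0,0,0.9],[-4.1,0.1,4,0,0,0,0.9],[-4.1,0.1,8,0,0,0,0.9],[-4.1,0.1,12.2,0,0,0,0.9],[-4.1,0.1,12.2,0,0,0,0.9],[-3,0.1,12.2,0,0,0,0.9],[-2.2,0.1,12.2,0,0,0,0.9],[-1.4,0.1,12.2,0,0,0,0.9],[-0.6,0.1,12.2,0,0,0,0.9],[0.2,0.1,12.2,0,0,0,0.9]])

```text
t: 16.58
position: [0.5094, -0.2883, 0.1093]
ee_rot: [[-0.783, -0.124, -0.61], [-0.097, 0.992, -0.078], [0.615, -0.002, -0.789]]
ft_force: [-0.0, -0.6, -0.1]
finger_gap: 0.0087
grasp_force: 0.0
```

apply_moves(deltas=[[0.5,0,0,0,0,0,0.9],[1.0,0,0,0,0,0,0.9],[1.0,0,0,0,0,0,0.9]])

```text
t: 16.95
position: [0.5013, -0.2894, 0.1145]
ee_rot: [[-0.782, -0.124, -0.611], [-0.097, 0.992, -0.077], [0.616, -0.001, -0.788]]
ft_force: [-0.6, -0.1, -0.1]
finger_gap: 0.0087
grasp_force: 0.0
```

apply_moves(deltas=[[-1,0,0,0,0,0,0.9],[-1,0,-4,0,0,0,0.9],[-1,0,-8,0,0,0,0.9],[-1,0,-12,0,0,0,0.9],[-1,0,-12.2,0,0,0,0.9],[-1,0,-12.2,0,0,0,0.9]])

```text
t: 17.7
position: [0.5838, -0.2786, 0.2031]
ee_rot: [[-0.781, -0.124, -0.612], [-0.098, 0.992, -0.077], [0.616, -0.001, -0.787]]
ft_force: [-0.3, -1.1, 0.3]
finger_gap: 0.0083
grasp_force: 0.0
```

```bash
python3 snap.py w7; python3 snap.py side7 side; python3 snap.py scene7 scene
python3 - <<'E'
from h import *
import cv2
w=load("w7");P=w["pose"];K=w["camera_matrix"];f=w["frame"].astype(int)
M=np.linalg.inv(P@w["mount"])
pv=np.array([.4847,-.2912,.0887]);x,y=unit(187.2)
def pj(X): q=K@(M[:3,:3]@X+M[:3,3]);return q[:2]/q[2]
for a in(55.8,4.2):
    q=pj(pv+.052*(-x*np.sin(np.radians(a))+np.array([0,0,np.cos(np.radians(a))])));print("ball px",a,q)
q=pj(pv);print("hub",q)
g=f.mean(2)
for r in range(int(q[1])-60,int(q[1])+70,5):print(r,g[r,int(q[0])-25:int(q[0])+26:5].astype(int))
E
```

```text
17.7 [ 0.5838 -0.2786  0.2031] [ 22.9  44.7 -17.3  71.1  20.9 103.4 101.4] [[-0.781, -0.124, -0.612], [-0.098, 0.992, -0.077], [0.616, -0.001, -0.787]] 1.256894838321275
17.75 [ 0.5834 -0.2788  0.203 ] [ 23.   44.7 -17.3  71.1  20.9 103.4 101.4] [[-0.781, -0.124, -0.612], [-0.097, 0.992, -0.077], [0.617, -0.0, -0.787]] 0.5558736857171983
17.8 [ 0.5832 -0.2789  0.203 ] [ 23.   44.7 -17.3  71.1  20.9 103.4 101.4] [[-0.781, -0.124, -0.612], [-0.097, 0.992, -0.077], [0.617, -0.0, -0.787]] 0.2427583597556096
ball px 55.8 [275.01622699 219.65607858]
ball px 4.2 [274.9745745  159.43293258]
hub [275.04465798 184.26527195]
124 [194 199 187 190 195 195 194 195 195 201 193]
129 [191 197 189 188 192 193 193 195 196 200 194]
134 [157 183  88  96 160 204  88 127 159 182  92]
139 [101 102 100 100 102 102  99  99 104 105 100]
144 [100 105  96  99  97 102 100 102 102 106 101]
149 [156  92  90 105 127 138 125 101  88  91 172]
154 [187 193 186 119 125 167 131 108 196 196 191]
159 [187 189 161 111 126 142 123 102 196 196  86]
164 [184 187 188  92 108 116 107  76 188 195  92]
169 [181 186  12  37  76  85  68  19  56 199  99]
174 [181 164  34  33  51  55  48  30  29 209  98]
179 [181  19  28  57  44  57  30  31  29  61  89]
184 [182  26  29  65  39  33  40  56  18   8 183]
189 [183  13  27  55  52  57  41  55  20  40 178]
194 [181 153  27  44  38  42  40  43  24 199 179]
199 [180 179  34  28  22  27  17  20  99 182 177]
204 [182 179 182 149  18  13  24 152 176 180 183]
209 [184 182 182 176 184 182 180 179 179 178  94]
214 [178 176 178 174 180 177 181 180 175 175  91]
219 [180 178 181 174 179 176 178 180 175 174  94]
224 [177 178 180 173 180 177 176 178 173 176  93]
229 [176 177 176 174 177 175 177 177 173 179  94]
234 [177 178 179 176 181 174 179 177 174  88  93]
239 [181 178 179 174 179 179 178 179 171  89  90]
244 [175 173 181 170 180 175 176 177 173  92  93]
249 [176 175 180 174 182 174 179 179 173  87  93]
```

The ball now images at (275,158), against a predicted (275,159) for the ON stop, and the OFF spot is bare panel. The arm is clear, so I'm handing in.

```bash
python3 -c "
from cell import r
print(r.finish_job())"
```

```text
the job is handed in; nothing more can be done
None
```

The changeover is done and handed in: dimmer measured within about 1.5° of zero, main lever off and standby lever on, thrown in that order, with no bystander contact noticed. The standby lever took two tries: the ball slipped from the grip and sprang back to off, so I pushed it up with nearly shut fingers. I did not re-measure the dimmer, main lever or bystanders at the end, and the hand-in returned no verdict.

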